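# Mark the tomato dish and present it turned a quarter turn

## Robot

A 6-joint arm with a two-finger parallel gripper is mounted at the origin on a cart in front of the work surface, level with it; the furniture and walls round the work are solid. World frame = base frame: x ahead of the robot, y to its left, z up, the work surface at z = 0. Lengths are in m, angles in rad, forces in N, time in s.
With the tool pointing down it reaches from about 0.35 to 0.875 m from the base axis. Payload 15.5 kg.
Tool frame: the origin (TCP) lies at the very end of the fingers, on their centre line; the grasp point (between the pads) lies grasp_offset behind it (grasp_offset is the distance from the TCP to the grasp point, in m); z points along the fingers, y is the line along which they close (so a half turn about z gives the same grasp; the last joint's range is limited). The gripper opens to 85 mm and grips with 20 to 120 N. Pads are 22 mm wide; open, the fingers measure 114 mm over their backs; the gripper's body (76 mm by 85 mm) begins 54 mm behind the grasp point. The pads swing forward as they close: fully open they stand 13 mm farther back than shut.
Start: joints at [1.141, 0.494, 1.345, -0, 1.302, -0.096], TCP at [0.205, 0.591, 0.231] pointing down, gripper open.
Joint ranges: [-2.91, 2.91], [-0.82, 2.16], [0.22, 2.67], [-1.22, 4.37], [0.12, 2.79], [-3.08, 3.08]. Speed limits (rad/s): [1.89, 1.89, 2.57, 3.01, 3.01, 3.01].

## Interface

Orientations are given as a unit quaternion [x, y, z, w].
In Python, from rig import * gives the robot as it stands. The module is installed in compiled form; this text tells all that it offers.
- The arm moves only by the shell command python3 -m pendant 'ROWS' [OPENING]. ROWS is JSON, a list of rows, each a list of 4 numbers: the shift along the tool's x, y, z in m, then the turn about the tool's z in degrees. In form: [[dx, dy, dz, spin], ...]. A call has 1 to 12 rows; each row shifts and turns the commanded pose from where the row before left it, along the tool's axes as they then stand; what a row does not reach is not made up. A row lasts 1/12 s, in which the tool goes at most 41.7 mm and 7.16 degrees, less where a joint would pass 70% of its speed; a pose out of reach is approached as far as the arm can. A call with a gripper value outside its range is refused whole. OPENING is the gripper's target within -1 to 1 (fully open at 1, half-way at 0, shut at -1), set as the call begins (- or left out, the last holds). The fingers move at their own pace and stop on an object; the grip force is fixed at half the most. Time passes only in rows, so rows that do not move let the fingers close. It gives the time, the measured TCP pose, the force, the opening and the grip force at its end, in the units of the state.
- observe(): the state, without advancing time (a new reading comes with each control period).
- get_image(name): name is "scene" or "top" or "wrist"; returns a dict with "color" (420x560x3 uint8, red, green, blue), "intrinsics" (3x3 intrinsics, pixels), "R" (3x3) and "t" (3): a world point X has camera coordinates R X + t. Camera axes: x right, y down, z forward; pixel columns grow to the right and rows downward; lengths in m; the calibration is good to about 2 mm. The wrist camera is an equidistant fisheye: a pixel r from the principal point sees the ray r / f radians off the axis. A picture is of the moment at which its call begins. There is no depth.
- sign_off(): hands the job in; it is judged then, once.
The state is a dict: "t": time; "q": joint angles; "dq": joint speeds; "tau": joint torques, N m; "tcp_pos": TCP position; "orientation": TCP orientation; "contact_force": force on the tool from outside, world axes, zero at the start; "torque": the same for the moment, N m; "width": finger opening in m; "grip_force": force on a finger pad.
Only numpy, scipy, OpenCV 4.12 (cv2) and the standard library are available. Lean on these libraries where they do the work, as an engineer would, in place of code of your own. Each camera call takes 0.05 s, during which the arm holds its last target. There are 200 camera calls.

## Task

Hang the green marker astride the wooden carrying bar of the white dish and let go of it, clear of the middle of the bar. Then take the dish by the middle of its bar, lift it about 8 cm straight up off the chopping board, and only then turn it a quarter turn in the air so that its blue lip, now towards the left end of the board, faces square to the board's long edge on the robot's side. Keep the dish level and the loose tomato in its middle all the way, leave the lemon, garlic and salt shaker alone, and finish still holding the dish at that height over the middle of the board.

Things in the scene. Friction and masses are not known exactly. Their poses are not given: they have to be found in the camera images.
- board: fixed wooden chopping board, 200 x 300 mm and 22 mm thick, lying on the worktop. Origin at the centre of its underside; y along its long side towards its left end, -x towards its long edge on the robot's side, z up.
- dish: loose white round shallow dished plate, 176 mm across, rim 26 mm high, 0.26 to 0.46 kg, on the board. A straight dark wooden carrying bar (10 mm wide and high, 174 mm long) runs along its y axis over its middle, on thin steel posts at y = +-82 mm. Origin at the centre of the underside, z up; blue lip on its -x side: at the start towards the board's +y (within 15 degrees), at the end -x.
- dish_bar (a point): centre of the top face of the carrying bar, 100 mm above the dish's underside (the bar's underside: 90 mm). Grip the bar here, fingers closing along the dish's x (10 mm); the dish balances about this point.
- dish_lip (a point): top of the blue lip (30 x 34 x 6 mm) that juts from the dish's rim, 98 mm from the dish's axis on its -x side
- dish_well (a point): point on the dish's axis 23.5 mm above its underside, where the tomato's centre is when it rests in the middle
- tomato_center (a point): centre of the loose red cherry tomato (ball of 34 mm, 20 g) that rests in the middle of the dish, under the bar. It rolls freely.
- marker: loose green plastic saddle-shaped marker, a white dot on each side, about 25 g, standing on its two legs. Origin at the centre of its underside (leg ends), z up. Legs 4 mm thick, 28 mm wide (y), 20 mm apart inside (x), 46 mm long below a 6 mm bridge. On the bridge a grip fin 10 mm thick (x), 26 mm wide (y), 51 to 83 mm above the leg ends. Hung, its y axis lies along the bar.
- marker_bridge (a point): centre of the underside of the marker's bridge, 46 mm above its leg ends. This face rests on top of the bar when it hangs; it hangs stably. About 45 mm from the bar's middle leaves room for fingers there; more than 70 mm is too near the post.
- garlic: loose garlic bulb, 48 x 50 x 51 mm, on the worktop; origin under its centre; leave alone
- lemon: loose yellow lemon, 83 x 58 x 58 mm, on the worktop; origin under its centre; leave alone
- mill: loose small glass-and-white salt shaker, 44 mm across, 90 mm tall, on the worktop; origin under its centre; leave alone

How it is judged:
On the way, in this order (a step that is already met when the one before it is completed fails the run):
1. the marker hangs astride the bar, let go, with the dish still on the board (x of marker_bridge in the frame of dish between -0.01 and 0.01 m and z of marker_bridge in the frame of dish between 0.094 and 0.106 m and y of marker_bridge in the frame of dish between -0.07 and 0.07 m and angle between the y axis of marker and the y axis of dish, either way round below 0.35 rad and angle between marker's own z axis and vertical below 0.35 rad and contact force between marker and dish above 0.02 N and contact force between marker and the fingers below 0.05 N and z of dish in the frame of board below 0.04 m), for 0.3 s.
2. the dish is lifted at least 40 mm off the board, its lip still towards the board's left end (within 40 degrees) (z of dish in the frame of board between 0.062 and 0.182 m and contact force between dish and board below 0.02 N and angle between the x axis of dish and the y axis of board, either way round below 0.7 rad and y of dish_lip in the frame of board above 0.03 m and x of marker_bridge in the frame of dish between -0.01 and 0.01 m and z of marker_bridge in the frame of dish between 0.094 and 0.106 m and y of marker_bridge in the frame of dish between -0.07 and 0.07 m and angle between the y axis of marker and the y axis of dish, either way round below 0.35 rad and angle between marker's own z axis and vertical below 0.35 rad and contact force between marker and dish above 0.02 N and contact force between marker and the fingers below 0.05 N), for 0.1 s.
At the end, for the whole second after the job is handed in: Fingers hold the dish still, 40-160 mm above the board, within 45 mm of its middle, level to 7 deg, lip facing the board's robot-side long edge to 10 deg; tomato within 18 mm of the dish's middle; marker astride the bar within 70 mm of its middle, within 20 deg, untouched by the fingers (x of marker_bridge in the frame of dish between -0.01 and 0.01 m and z of marker_bridge in the frame of dish between 0.094 and 0.106 m and y of marker_bridge in the frame of dish between -0.07 and 0.07 m and angle between the y axis of marker and the y axis of dish, either way round below 0.35 rad and angle between marker's own z axis and vertical below 0.35 rad and contact force between marker and dish above 0.02 N and contact force between marker and the fingers below 0.05 N and angle between dish's own z axis and vertical below 0.12 rad and horizontal distance between tomato_center and dish_well below 0.018 m and z of tomato_center in the frame of dish_well below 0.015 m and z of dish in the frame of board between 0.062 and 0.182 m and contact force between dish and board below 0.02 N and angle between the x axis of dish and the x axis of board, either way round below 0.17 rad and x of dish_lip in the frame of board below -0.04 m and horizontal distance between dish and board below 0.045 m and contact force between dish and the fingers above 1 N and linear speed of dish below 0.03 m/s and angular speed of dish below 0.15 rad/s); the arm keeps its last pose, push and grip.
It fails at once if the tomato rolls more than 30 mm from the middle of the dish (distance between tomato_center and dish_well above 0.03 m).
It fails at once if the dish is tilted more than 12 degrees (angle between dish's own z axis and vertical above 0.21 rad).
It fails at once if the lemon, garlic or salt shaker is moved more than 20 mm (distance of any of lemon, garlic, mill from where it was at the start of the episode above 0.02 m).
It also fails if it takes over 58 s, if anything falls off the work surface, if the arm or the gripper's body presses on something with over 40 N, if the wrist force passes 120 N, or if a joint passes its speed limit or range.

## Working session

There is one attempt and no reset: what is moved stays moved. The work goes in short steps, Python scripts to look and compute and a shell command to move; the robot and the scene stay as the last step left them, time stands still between calls to the robot, and variables do not carry over. Pictures are saved under pics/ and viewed, at most 10 in all, crops included, and the job is handed in when it is done.

```bash
mkdir -p pics
cat > h.py <<'E'
from rig import *
import numpy as np, cv2
def snap(n,f):
    g=get_image(n); cv2.imwrite('pics/'+f+'.png',g['color'][:,:,::-1]); np.savez('pics/'+f+'.npz',**{k:np.array(v) for k,v in g.items()}); return g
def ray(g,u,v,fish=False):
    K=np.array(g['intrinsics']);R=np.array(g['R']);t=np.array(g['t'])
    x=(u-K[0,2])/K[0,0];y=(v-K[1,2])/K[1,1]
    if fish:
        r=np.hypot(x,y);d=np.array([x/r*np.sin(r),y/r*np.sin(r),np.cos(r)]) if r>1e-9 else np.array([0,0,1.])
    else: d=np.array([x,y,1.])
    return -R.T@t, R.T@d
def onz(g,u,v,z,fish=False):
    c,d=ray(g,u,v,fish); return c+d*(z-c[2])/d[2]
def proj(g,X):
    K=np.array(g['intrinsics']);p=np.array(g['R'])@X+np.array(g['t']); p=K@p; return p[:2]/p[2]
def load(f): return dict(np.load('pics/'+f+'.npz'))
E
python3 - <<'E'
from h import *
o=observe()
for k in('t','tcp_pos','orientation','width'):print(k,o[k])
print({k:v for k,v in o.items() if k not in('q','dq','tau')})
try: print(grasp_offset)
except Exception as e: print(e)
for n in('scene','top','wrist'):
    g=snap(n,n+'0'); print(n,g['intrinsics'],-np.array(g['R']).T@g['t'],g['R'])
a=np.hstack([cv2.imread('pics/scene0.png'),cv2.imread('pics/wrist0.png')]);cv2.imwrite('pics/c0.png',cv2.resize(a,(800,300)))
E
```

```text
t 0.0
tcp_pos [0.2046014  0.59015526 0.23067136]
orientation [ 1.66132182e-01  9.86103277e-01 -6.24124289e-04 -1.86530760e-04]
width 0.08518783663724833
{'t': 0.0, 'tcp_pos': array([0.2046014 , 0.59015526, 0.23067136]), 'orientation': array([ 1.66132182e-01,  9.86103277e-01, -6.24124289e-04, -1.86530760e-04]), 'contact_force': array([ 0.54211611,  1.30241133, -0.30390732]), 'torque': array([-0.02825771, -0.01625057,  0.01906704]), 'grip_force': 0.0, 'width': 0.08518783663724833}
0.0187
scene [[434.73504266   0.         277.84495141]
 [  0.         434.73504266 204.09919693]
 [  0.           0.           1.        ]] [-0.04656713 -0.56537074  0.79056242] [[ 0.73900259 -0.67369765 -0.00257739]
 [-0.43122945 -0.4700845  -0.77010501]
 [ 0.51760635  0.57022104 -0.63791193]]
top [[434.67386817   0.         281.52400145]
 [  0.         434.67386817 210.24829959]
 [  0.           0.           1.        ]] [0.39875577 0.03843675 1.19614884] [[-1.81081494e-02 -9.99835875e-01 -5.63738945e-04]
 [-9.95285995e-01  1.80794698e-02 -9.52833679e-02]
 [ 9.52779216e-02 -1.16432398e-03 -9.95450030e-01]]
wrist [[325.1922621    0.         279.46055366]
 [  0.         325.1922621  211.3221906 ]
 [  0.           0.           1.        ]] [0.13365055 0.6154806  0.37200898] [[ 3.26757637e-01  9.45107851e-01 -7.72953865e-04]
 [ 9.03671924e-01 -3.12192034e-01  2.93109515e-01]
 [ 2.76778794e-01 -9.64742692e-02 -9.56078561e-01]]
```

View pics/top0.png

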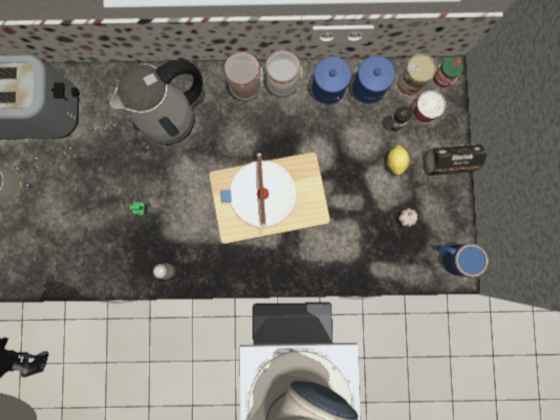

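View pics/scene0.png

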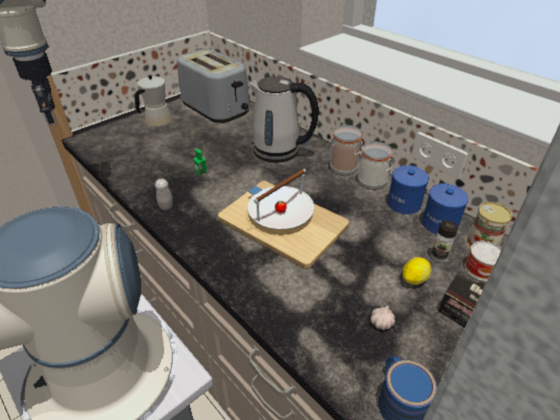

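The top view shows the marker near (138,208), the dish centred near (263,193) with its bar running from (260,155) to (263,225), the blue lip at (225,197), and the board between columns 210 and 330. The shaker is at (163,271), the lemon at (398,160) and the garlic at (408,217). The scene view agrees.

Run:
```python
from h import *
for n in('top0','scene0','wrist0'):
    g=load(n); im=g['color']; h=cv2.cvtColor(im,cv2.COLOR_RGB2HSV); H,S,V=[h[:,:,i].astype(int) for i in range(3)]
    m=((H>50)&(H<75)&(S>170)&(V>60)).astype(np.uint8)
    k,l,st,c=cv2.connectedComponentsWithStats(m)
    for i in range(1,k):
        if st[i,4]>25: print(n,'green',st[i],c[i].round(1), cv2.minAreaRect(np.argwhere(l==i)[:,::-1].astype(np.float32)), [onz(g,*c[i],z,n[0]=='w').round(3) for z in(.05,.08)])
    if n!='top0': continue
    def big(mask,name,z,box):
        mk=np.zeros_like(m);x0,y0,x1,y1=box;mk[y0:y1,x0:x1]=mask[y0:y1,x0:x1]
        cs,_=cv2.findContours(mk,0,1);cc=max(cs,key=cv2.contourArea);p=cc[:,0].astype(np.float32)
        r=cv2.minAreaRect(p);print(name,len(cs),cv2.contourArea(cc),r)
        W=np.array([onz(g,u,v,z)[:2] for u,v in p],np.float32);r=cv2.minAreaRect(W);print('  world',np.round(r[0],4),np.round(r[1],4),round(r[2],1),np.round(cv2.boxPoints(r),3).tolist())
        return W
    bx=(200,140,340,250)
    W=big(((V>90)).astype(np.uint8),'board+',.022,bx)
    W=big(((H>100)&(H<125)&(S>80)).astype(np.uint8),'lip',.05,(212,180,240,212))
    W=big(((S<50)&(V>150)).astype(np.uint8),'dish',.048,bx); 
    W=big((((H<12)|(H>172))&(S>90)&(V<150)).astype(np.uint8),'bar',.122,bx)
    W=big((((H<5)|(H>174))&(S>150)&(V>120)).astype(np.uint8),'tom',.045,bx)
    W=big(((V>110)).astype(np.uint8),'mill',.045,(145,255,185,290))
cv2.imwrite('pics/z.png',np.hstack([cv2.resize(load('top0')['color'][150:250,100:340,::-1],(800,333),interpolation=2)]))
```

```text
board+ 3 12145.0 ((269.5, 194.49996948242188), (108.99998474121094, 138.99996948242188), 90.0)
  world [0.5566 0.07  ] [0.3805 0.2992] 89.0 [[0.40400001406669617, -0.11800000071525574], [0.703000009059906, -0.12300000339746475], [0.7099999785423279, 0.257999986410141], [0.41100001335144043, 0.2630000114440918]]
lip 1 62.0 ((225.0, 195.5), (9.0, 8.0), 90.0)
  world [0.5505 0.1866] [0.0213 0.0243] 89.6 [[0.5379999876022339, 0.17599999904632568], [0.5630000233650208, 0.17599999904632568], [0.5630000233650208, 0.19699999690055847], [0.5379999876022339, 0.19699999690055847]]
dish 12 3010.5 ((262.1448059082031, 193.46205139160156), (66.27029418945312, 67.43292999267578), 41.633541107177734)
  world [0.5554 0.0876] [0.1777 0.1796] 48.0 [[0.42899999022483826, 0.0820000022649765], [0.5630000233650208, -0.039000000804662704], [0.6819999814033508, 0.09399999678134918], [0.5479999780654907, 0.21400000154972076]]
bar 7 89.5 ((260.67431640625, 199.03176879882812), (46.158180236816406, 5.188471794128418), 87.79740142822266)
  world [0.5308 0.0886] [0.1157 0.0129] 1.4 [[0.4729999899864197, 0.0939999
[... 249 characters left out ...]
86)
  world [0.5565 0.0797] [0.0221 0.0098] 7.2 [[0.5450000166893005, 0.08299999684095383], [0.5460000038146973, 0.0729999989271164], [0.5680000185966492, 0.07599999755620956], [0.5669999718666077, 0.0860000029206276]]
mill 2 130.5 ((159.5, 271.0), (12.0, 13.0), 90.0)
  world [0.3546 0.3603] [0.0344 0.0312] 89.0 [[0.33899998664855957, 0.34299999475479126], [0.3700000047683716, 0.34299999475479126], [0.3700000047683716, 0.37700000405311584], [0.33899998664855957, 0.3779999911785126]]
scene0 green [194 149  13  23 126] [199.8 159.5] ((199.35000610351562, 160.54998779296875), (24.033309936523438, 9.803059577941895), 71.56504821777344) [array([0.523, 0.415, 0.05 ]), array([0.499, 0.375, 0.08 ])]
```

View pics/z.png

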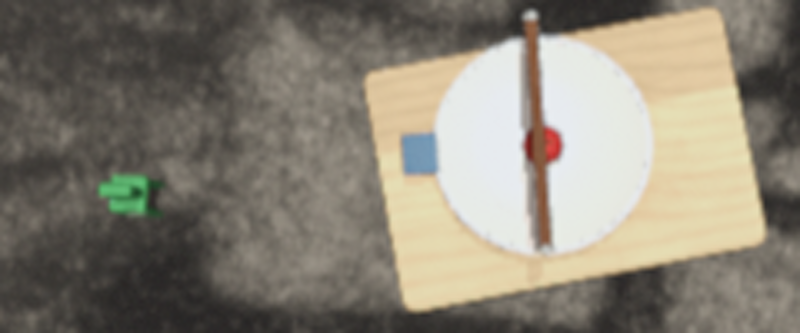

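The enlarged view shows the marker's fin lying along image-horizontal at crop (104..145,188), so its y is along world y, with the bridge centre near (130,194). The bar's ends are at (530,15) and (545,248), the lip is at (420,154), and the board corners are (365,73), (720,10), (767,240) and (405,312).

Run:
```python
from h import *
g=load('top0'); s=load('scene0')
P=lambda x,y,z: onz(g,x/3.3333+99.65,y/3.3333+149.65,z)
for n,x,y,z in[('fin',124,188,.083),('bridge',131,194,.052),('lip',420,154,.05),('barA',530.5,15,.122),('barB',544.5,248,.122),('dish',543.5,144,.048)]: print(n,P(x,y,z).round(4))
B=np.array([P(x,y,.022)[:2] for x,y in[(365,73),(720,10),(767,240),(405,312)]]);print(cv2.minAreaRect(B.astype(np.float32)),B.round(3).tolist())
f=P(124,188,.083); print('fin in scene',proj(s,f),'bridge',proj(s,P(131,194,.052)))
A=P(530.5,15,.122);C=P(544.5,248,.122); print('bar len',np.linalg.norm(A-C),'mid',(A+C)/2,'yaw',np.degrees(np.arctan2(*(A-C)[1::-1])))
```

```text
fin [0.5229 0.4095 0.083 ]
bridge [0.5215 0.4142 0.052 ]
lip [0.5496 0.1849 0.05  ]
barA [0.6442 0.0917 0.122 ]
barB [0.4681 0.0836 0.122 ]
dish [0.5561 0.0864 0.048 ]
((0.5469127297401428, 0.06974393874406815), (0.19891288876533508, 0.2988876402378082), 9.225278854370117) [[0.621, 0.233], [0.668, -0.06], [0.478, -0.093], [0.425, 0.201]]
fin in scene [199.68936196 151.02829922] bridge [199.60755653 159.21525771]
bar len 0.17633033344225865 mid [0.55615984 0.08767875 0.122     ] yaw 2.6275468804649966
```

```bash
python3 -m pendant '[[-0.036,-0.0064,0,0],[-0.036,-0.0064,0,0],[-0.036,-0.0064,0,0],[-0.036,-0.0064,0,0],[-0.036,-0.0064,0,0],[-0.036,-0.0064,0,0],[-0.036,-0.0064,0,0],[-0.036,-0.0064,0,0],[-0.036,-0.0064,0,0],[-0.036,-0.0064,0,0],[0,0,0,0]]' 1 | tail -c 600
python3 -m pendant '[[0,0,0,7.1],[0,0,0,7.1],[0,0,0,7.1],[0,0,0,7.1],[0,0,0,7.1],[0,0,0,7.1],[0,0,0,7.1],[0,0,0,7.1],[0,0,0,7.1],[0,0,0,7.0],[0,0,0,0],[0,0,0,0]]' | tail -c 600
python3 - <<'E'
from h import *
snap('wrist','w1');snap('top','t1');o=observe();print(o['tcp_pos'],o['orientation'],o['q'])
E
```

```text
t: 1.07
tcp_pos: [0.5292, 0.4085, 0.2308]
orientation: [0.168, 0.986, -0.0, 0.001]
contact_force: [0.6, 0.2, -0.5]
width: 0.0856
grip_force: 0.0
t: 2.07
tcp_pos: [0.5238, 0.4121, 0.2311]
orientation: [0.706, 0.708, -0.0, -0.0]
contact_force: [0.2, -0.2, -0.1]
width: 0.0853
grip_force: 0.0
[0.52386651 0.4120585  0.23113283] [ 7.05747279e-01  7.08463663e-01 -1.30949044e-04 -1.06276126e-05] [ 5.76974837e-01  5.53765610e-01  1.23368476e+00 -3.47060532e-05
  1.35440284e+00  5.73140744e-01]
```

View pics/w1.png

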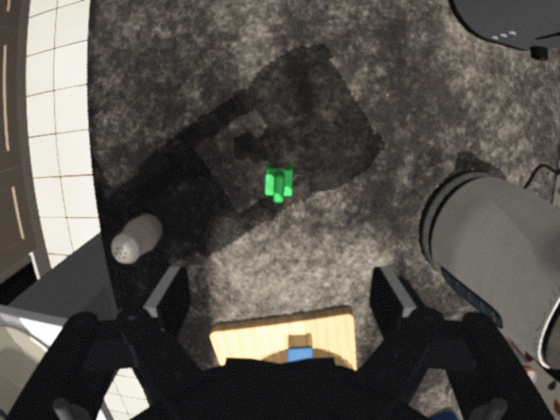

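The wrist view shows the marker at (279,184) with its fin along image-vertical (world y) and the kettle well clear on the right. I'll measure it.

Run:
```python
from h import *
g=load('w1'); print(-g['R'].T@g['t'])
im=g['color'][155:215,240:320,::-1]; cv2.imwrite('pics/z1.png',cv2.resize(im,(800,600),interpolation=2))
```

```text
[0.52367534 0.48784212 0.37228708]
```

View pics/z1.png

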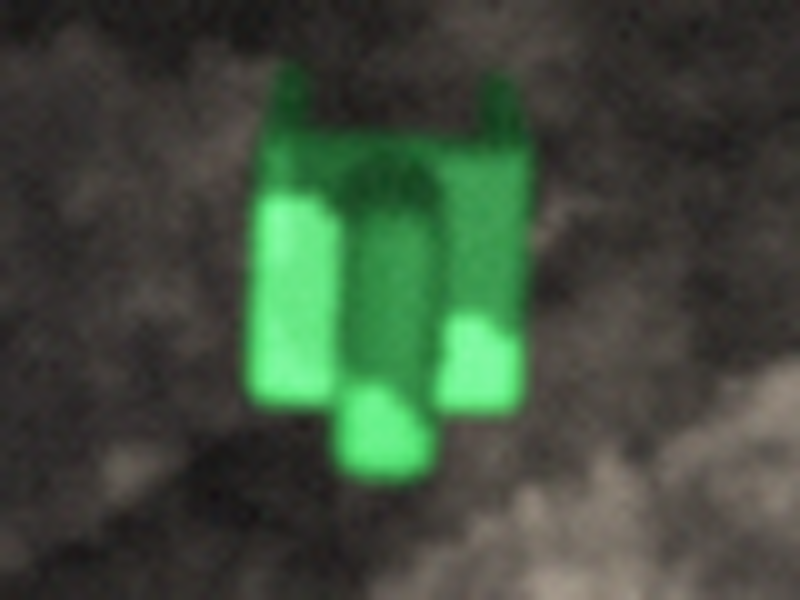

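The crop shows the bridge top corners near (262,138), (530,150), (523,412) and (247,405), and the fin top running from (395,205) to (383,478).

Run:
```python
from h import *
g=load('w1');P=lambda x,y,z: onz(g,240+x/10-.45,155+y/10-.45,z,True)
c=np.array([P(*p,.052)[:2] for p in[(262,138),(530,150),(523,412),(247,405)]]);print(c.round(4).tolist(),c.mean(0),cv2.minAreaRect(c.astype(np.float32)))
a,b=P(395,205,.083),P(383,478,.083);print(a,b,(a+b)/2,np.linalg.norm(a-b),np.degrees(np.arctan2(*(a-b)[1::-1])))
```

```text
[[0.5096, 0.4339], [0.5363, 0.4328], [0.536, 0.4058], [0.5079, 0.4064]] [0.52247026 0.41976009] ((0.522261381149292, 0.41989457607269287), (0.027536163106560707, 0.02806951478123665), 88.77680206298828)
[0.52297126 0.43303665 0.083     ] [0.52196979 0.40740622 0.083     ] [0.52247053 0.42022143 0.083     ] 0.025649991172738855 87.76238645336677
```

```bash
python3 -m pendant '[[0.006,-0.0014,0.03,2.4],[0,0,0.03,0],[0,0,0.03,0],[0,0,0.03,0],[0,0,0.025,0],[0,0,0.015,0],[0,0,0.01,0],[0,0,0.005,0],[0,0,0,0],[0,0,0,0]]' 1
python3 -m pendant '[[0,0,0,0],[0,0,0,0],[0,0,0,0],[0,0,0,0],[0,0,0,0],[0,0,0,0],[0,0,0,0],[0,0,0,0],[0,0,0,0],[0,0,0,0]]' -1
```

```text
t: 3.0
tcp_pos: [0.523, 0.4184, 0.0571]
orientation: [0.722, 0.692, 0.001, 0.0]
contact_force: [0.0, 0.2, 0.6]
width: 0.085
grip_force: 0.0
t: 3.83
tcp_pos: [0.5227, 0.4182, 0.0565]
orientation: [0.722, 0.692, 0.0, 0.0]
contact_force: [-0.6, 0.2, 5.0]
width: 0.0092
grip_force: 59.1
```

```bash
python3 -m pendant '[[0,0,-0.01,0],[0,0,-0.025,0],[0,0,-0.035,0],[0,0,-0.035,0],[0,0,-0.03,0],[0,0,-0.015,0],[0,0,0,0]]' | tail -6
python3 -m pendant '[[-0.02,0,0,0],[-0.035,0.001,0,0],[-0.035,0,0,0],[-0.035,0,0,0],[-0.035,0.001,0,0],[-0.035,0,0,0],[-0.035,0,0,0],[-0.035,0,0,0],[-0.035,0,0,0],[-0.033,0,0,0],[0,0,0,0]]' | tail -6
python3 -m pendant '[[0,0,0,7.1],[0,0,0,7.1],[0,0,0,7.1],[0,0,0,7.1],[0,0,0,7.1],[0,0,0,7.1],[0,0,0,7.1],[0,0,0,7.1],[0,0,0,7.1],[0,0,0,7.1],[0,0,0,7.1],[0,0,0,7.1]]' |tail -6
python3 -m pendant '[[0,0,0,0],[0,0,0,0]]'
python3 - <<'E'
from h import *
a=snap('wrist','w2');b=snap('scene','s2');o=observe();print(o['tcp_pos'],o['orientation'],o['q'].round(2))
x=a['color'][:,:,::-1];cv2.imwrite('pics/z2.png',np.hstack([cv2.resize(x,(400,300)),cv2.resize(b['color'][120:240,190:350,::-1],(400,300))]))
c=-a['R'].T@a['t'];print(c)
E
```

```text
t: 4.42
tcp_pos: [0.524, 0.4191, 0.2112]
orientation: [0.722, 0.692, 0.003, 0.001]
contact_force: [-0.0, 0.6, -0.4]
width: 0.009
grip_force: 58.5
t: 5.33
tcp_pos: [0.5096, 0.0807, 0.2059]
orientation: [0.723, 0.691, -0.001, 0.0]
contact_force: [0.6, 1.2, -0.1]
width: 0.0092
grip_force: 58.5
t: 6.33
tcp_pos: [0.51, 0.0855, 0.2059]
orientation: [1.0, 0.018, -0.001, -0.0]
contact_force: [-0.2, -0.1, -0.1]
width: 0.009
grip_force: 58.4
t: 6.5
tcp_pos: [0.5102, 0.0855, 0.206]
orientation: [1.0, 0.023, -0.0, -0.0]
contact_force: [0.1, 0.3, 0.4]
width: 0.0089
grip_force: 58.4
[0.51024321 0.08539305 0.20607775] [ 9.99736850e-01  2.29382288e-02 -2.60979728e-04  5.42706269e-06] [0.05 0.37 1.64 0.   1.13 1.58]
[0.58555119 0.0893292  0.34719224]
```

View pics/w2.png

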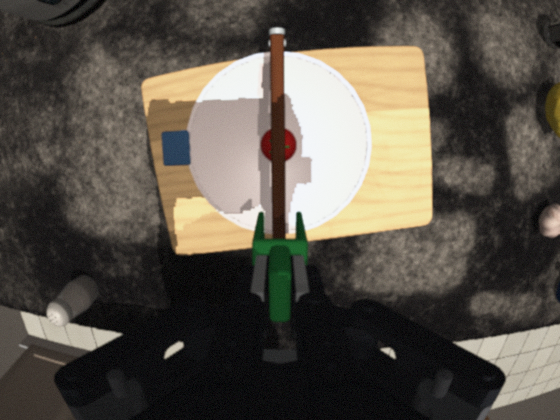

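The wrist view shows the marker held upright with its legs at (261,225) and (301,225), nearly in line with the bar, which runs from (277,40) to (279,235). The tomato is at (278,145), in the middle of the dish.

Run:
```python
from h import *
g=load('w2');im=g['color'];h=cv2.cvtColor(im,cv2.COLOR_RGB2HSV)
W=[]
for v in list(range(50,120,5))+list(range(175,230,5)):
    r=im[v].astype(int); m=(h[v,:,1]>90)&((h[v,:,0]<14)|(h[v,:,0]>172))&(r[:,0]<150)
    m[:255]=0;m[305:]=0;u=np.where(m)[0]
    if len(u)>4: W.append(onz(g,u.mean(),v,.122,True)[:2]); 
    if v%25==0: print(v,u.min(),u.max(),len(u))
W=np.array(W);p=np.polyfit(W[:,0],W[:,1],1);print('bar yaw',np.degrees(np.arctan(p[0])),'y at .511,.556',np.polyval(p,[.511,.556]),'res',np.abs(np.polyval(p,W[:,0])-W[:,1]).max())
hz=.206-.0565+.052
for u,v in[(253,241),(307,241)]:print('bridge',onz(g,u,v,hz,True))
for u,v in[(261,214),(301,214)]:print('leg end',onz(g,u,v,.1495,True))
for u,v in[(277,30)]:print('bar end',onz(g,u,v,.122,True))
print('tom',onz(g,278,145,.0455,True),'dish',onz(g,188,143,.048,True),onz(g,370,143,.048,True), 'lip',onz(g,176,148,.05,True))
```

```text
50 270 283 14
75 271 282 12
100 271 283 13
175 273 283 11
200 273 283 11
225 273 284 11
bar yaw 3.270031466246972 y at .511,.556 [0.08691779 0.08948886] res 0.00036601542149977684
bridge [0.52457212 0.09949656 0.2015    ]
bridge [0.52579862 0.07330962 0.2015    ]
leg end [0.52173399 0.09836685 0.1495    ]
leg end [0.52292981 0.0728285  0.1495    ]
bar end [0.64430551 0.09396069 0.122     ]
tom [0.55590667 0.08960381 0.0455    ] dish [0.55576713 0.17442591 0.048     ] [0.56370532 0.00338724 0.048     ] lip [0.55112908 0.18584042 0.05      ]
```

```bash
python3 -m pendant '[[0.0005,-0.0013,0,-0.7],[0,0,0,0],[0,0,0.01,0],[0,0,0.02,0],[0,0,0.02,0],[0,0,0.01,0],[0,0,0.006,0],[0,0,0.003,0],[0,0,0.001,0],[0,0,0,0],[0,0,0,0]]'
python3 -m pendant '[[0,0,0.001,0],[0,0,0,0],[0,0,0,0]]'
```

```text
t: 7.52
tcp_pos: [0.5113, 0.0866, 0.1369]
orientation: [1.0, 0.027, 0.001, -0.0]
contact_force: [-0.0, 0.3, 0.1]
width: 0.0092
grip_force: 58.4
t: 7.77
tcp_pos: [0.511, 0.0866, 0.1355]
orientation: [1.0, 0.027, 0.0, 0.0]
contact_force: [-0.2, -0.3, -0.1]
width: 0.0087
grip_force: 58.4
```

```bash
python3 -m pendant '[[0,0,0.001,0],[0,0,0,0],[0,0,0,0]]'|grep -E "tcp|contact"
python3 -m pendant '[[0,0,0.001,0],[0,0,0,0],[0,0,0,0]]'|grep -E "tcp|contact"
python3 -m pendant '[[0,0,0.001,0],[0,0,0,0],[0,0,0,0]]'|grep -E "tcp|contact"
```

```text
tcp_pos: [0.5108, 0.0866, 0.1343]
contact_force: [-0.1, -0.9, 0.9]
tcp_pos: [0.5108, 0.0866, 0.1332]
contact_force: [-0.1, -0.2, -1.4]
tcp_pos: [0.5108, 0.0866, 0.1322]
contact_force: [-0.7, -0.1, 0.3]
```

```bash
python3 -m pendant '[[0,0,0.001,0],[0,0,0,0],[0,0,0,0]]'|grep -E "tcp|contact"
python3 -m pendant '[[0,0,0,0],[0,0,0,0],[0,0,0,0],[0,0,0,0],[0,0,0,0],[0,0,0,0]]' 0
python3 -m pendant '[[0,0,-0.01,0],[0,0,-0.02,0],[0,0,-0.025,0],[0,0,-0.02,0],[0,0,-0.01,0],[0,0,0,0],[0,0,0,0],[0,0,0,0]]'
python3 - <<'E'
from h import *
snap('wrist','w3');b=snap('scene','s3');
cv2.imwrite('pics/z3.png',np.hstack([cv2.imread('pics/w3.png')[:300,130:530],cv2.resize(b['color'][140:260,200:360,::-1],(400,300),interpolation=2)]))
E
```

```text
tcp_pos: [0.511, 0.0866, 0.132]
contact_force: [-5.1, -0.2, 15.1]
t: 9.27
tcp_pos: [0.5109, 0.0866, 0.1312]
orientation: [1.0, 0.027, -0.0, 0.0]
contact_force: [0.5, -0.5, -0.8]
width: 0.0425
grip_force: 0.0
t: 9.93
tcp_pos: [0.5103, 0.0866, 0.2154]
orientation: [1.0, 0.027, -0.001, 0.0]
contact_force: [-0.2, 0.2, 0.0]
width: 0.043
grip_force: 0.0
```

View pics/z3.png

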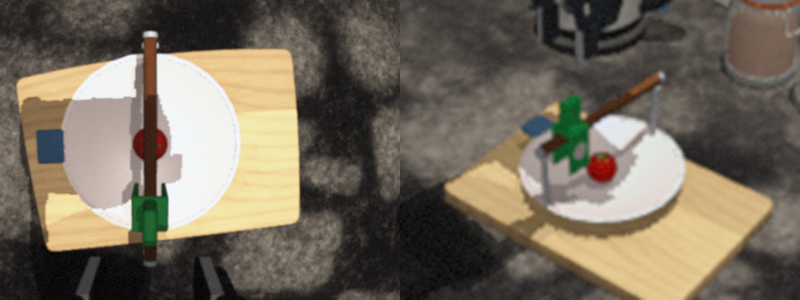

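The marker hangs upright astride the near half of the bar, at (148,205) in the left panel. The tomato is still centred at (150,144). Next I grip the middle of the bar.

```bash
python3 -m pendant '[[0.012,-0.0004,0,0],[0.022,0,0,0],[0.012,0,0,0],[0,0,0.02,0],[0,0,0.03,0],[0,0,0.03,0],[0,0,0.02,0],[0,0,0.01,0],[0,0,0.006,0],[0,0,0,0],[0,0,0,0]]'
python3 -m pendant '[[0,0,0,0],[0,0,0,0],[0,0,0,0],[0,0,0,0],[0,0,0,0],[0,0,0,0],[0,0,0,0],[0,0,0,0]]' -1
```

```text
t: 10.95
tcp_pos: [0.5572, 0.0895, 0.1009]
orientation: [1.0, 0.027, 0.0, 0.0]
contact_force: [-0.1, 0.1, 1.0]
width: 0.0427
grip_force: 0.0
t: 11.62
tcp_pos: [0.5574, 0.0891, 0.1012]
orientation: [1.0, 0.027, 0.001, 0.0]
contact_force: [0.2, -4.2, 5.9]
width: 0.0083
grip_force: 58.9
```

```bash
python3 -m pendant '[[0,0,-0.001,0],[0,0,-0.002,0],[0,0,-0.004,0],[0,0,-0.006,0],[0,0,-0.008,0],[0,0,-0.01,0],[0,0,-0.01,0],[0,0,-0.01,0],[0,0,-0.01,0],[0,0,-0.008,0],[0,0,-0.006,0],[0,0,-0.004,0]]'
python3 -m pendant '[[0,0,-0.002,0],[0,0,-0.001,0],[0,0,0,0],[0,0,0,0],[0,0,0,0],[0,0,0,0]]'
python3 - <<'E'
from h import *
snap('wrist','w4');b=snap('scene','s4');
cv2.imwrite('pics/z4.png',np.hstack([cv2.imread('pics/w4.png')[:300,80:480],cv2.resize(b['color'][110:230,200:360,::-1],(400,300),interpolation=2)]))
E
```

```text
t: 12.62
tcp_pos: [0.557, 0.0895, 0.1803]
orientation: [1.0, 0.027, 0.0, -0.0]
contact_force: [0.3, 0.2, -3.8]
width: 0.0087
grip_force: 58.4
t: 13.12
tcp_pos: [0.5566, 0.0895, 0.182]
orientation: [1.0, 0.027, -0.0, 0.0]
contact_force: [-0.4, -0.4, -3.9]
width: 0.0086
grip_force: 58.4
```

View pics/z4.png

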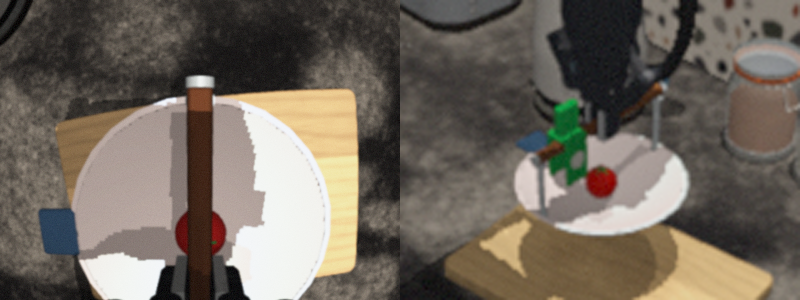

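Lifted level: marker upright, tomato centred under the bar, dish clear of the board. Now the quarter turn, about 96°, taken gently.

```bash
python3 -m pendant '[[0,0,0,-0.5],[0,0,0,-1],[0,0,0,-1.5],[0,0,0,-2],[0,0,0,-2.5],[0,0,0,-2.5],[0,0,0,-3],[0,0,0,-3],[0,0,0,-3],[0,0,0,-3],[0,0,0,-3],[0,0,0,-3]]' | head -3
python3 -m pendant '[[0,0,0,-3],[0,0,0,-3],[0,0,0,-3],[0,0,0,-3],[0,0,0,-3],[0,0,0,-3],[0,0,0,-3],[0,0,0,-3],[0,0,0,-3],[0,0,0,-3],[0,0,0,-3],[0,0,0,-3]]' | head -3
python3 -m pendant '[[0,0,0,-3],[0,0,0,-3],[0,0,0,-3],[0,0,0,-3],[0,0,0,-3],[0,0,0,-2.5],[0,0,0,-2.5],[0,0,0,-2],[0,0,0,-1.5],[0,0,0,-1],[0,0,0,-0.5],[0,0,0,0]]' | head -3
python3 -m pendant '[[0,0,0,0],[0,0,0,0],[0,0,0,0],[0,0,0,0]]'
python3 - <<'E'
from h import *
from scipy.spatial.transform import Rotation as Ro
o=observe();R=Ro.from_quat(o['orientation']).as_matrix();print('tool y yaw',np.degrees(np.arctan2(R[1,1],R[0,1])),'shift tool',R.T@(np.array([.547,.070,0])-o['tcp_pos']))
a=snap('top','t5');b=snap('scene','s5')
cv2.imwrite('pics/z5.png',np.hstack([cv2.resize(a['color'][140:260,190:350,::-1],(400,300),interpolation=2),cv2.resize(b['color'][110:230,200:360,::-1],(400,300),interpolation=2)]))
E
```

```text
t: 14.22
tcp_pos: [0.5568, 0.0895, 0.1823]
orientation: [0.963, 0.27, 0.0, 0.0]
t: 15.22
tcp_pos: [0.5568, 0.0895, 0.1823]
orientation: [0.833, 0.554, 0.0, 0.0]
t: 16.22
tcp_pos: [0.5568, 0.0895, 0.1823]
orientation: [0.694, 0.72, -0.0, -0.0]
t: 16.55
tcp_pos: [0.5568, 0.0895, 0.1823]
orientation: [0.694, 0.72, 0.0, 0.0]
contact_force: [1.8, -1.1, -4.6]
width: 0.0088
grip_force: 58.4
tool y yaw 2.065530147836746 shift tool [-0.01911413 -0.01053445  0.18228491]
```

View pics/z5.png

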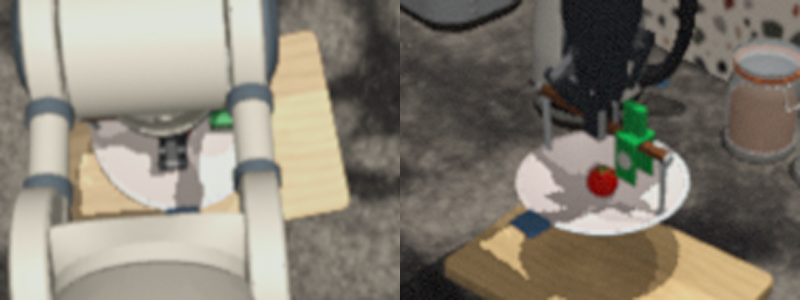

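Turned by 89°, with the marker upright and the tomato central. About 7° more is needed to be square to the board, plus a small slow shift over its centre.

```bash
python3 -m pendant '[[0,0,0,-0.5],[0,0,0,-1],[0,0,0,-1.5],[0,0,0,-1.5],[0,0,0,-1.5],[0,0,0,-0.7],[0,0,0,-0.4],[0,0,0,0],[0,0,0,0]]' | tail -6
python3 -m pendant '[[-0.0003,-0.0002,0,0],[-0.0007,-0.0004,0,0],[-0.001,-0.0006,0,0],[-0.0013,-0.0008,0,0],[-0.0013,-0.0008,0,0],[-0.0013,-0.0008,0,0],[-0.0013,-0.0008,0,0],[-0.0013,-0.0008,0,0],[-0.0013,-0.0008,0,0],[-0.001,-0.0006,0,0],[-0.0007,-0.0004,0,0],[-0.0003,-0.0002,0,0]]' | tail -6
python3 -m pendant '[[0,0,0,0],[0,0,0,0],[0,0,0,0],[0,0,0,0],[0,0,0,0],[0,0,0,0]]'
python3 - <<'E'
from h import *
a=snap('wrist','w6');b=snap('scene','s6')
cv2.imwrite('pics/z6.png',np.hstack([a['color'][:300,80:480,::-1],cv2.resize(b['color'][110:230,200:360,::-1],(400,300),interpolation=2)]))
E
```

```text
t: 17.4
tcp_pos: [0.5568, 0.0895, 0.1823]
orientation: [0.648, 0.761, -0.0, -0.0]
contact_force: [-0.2, -0.0, -3.5]
width: 0.0086
grip_force: 58.4
t: 18.4
tcp_pos: [0.5515, 0.0766, 0.1823]
orientation: [0.648, 0.761, -0.0, -0.0]
contact_force: [1.0, 0.1, -3.4]
width: 0.0084
grip_force: 58.4
t: 18.9
tcp_pos: [0.5516, 0.0767, 0.1823]
orientation: [0.648, 0.761, -0.0, -0.0]
contact_force: [-0.1, -0.4, -4.5]
width: 0.0083
grip_force: 58.4
```

View pics/z6.png

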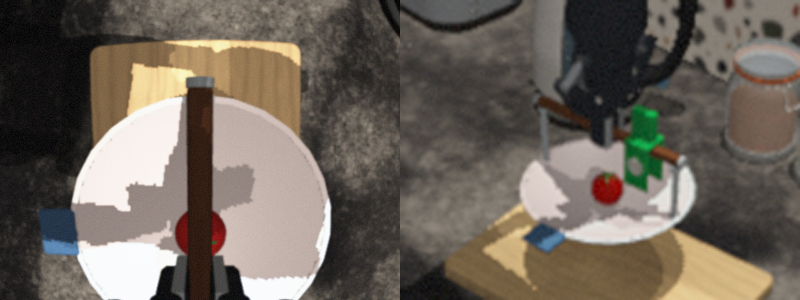

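The wrist view shows the bar square with the board's long edges, the lip on the robot's side at (58,230), the tomato centred at (200,231) and the dish level. The marker is hanging clear of the fingers. I'll hand it in.

```bash
python3 -c "
from rig import *
print(sign_off())"
```

```text
the job is handed in; nothing more can be done
None
```

I handed in the job at about 19 s with the dish held level about 80 mm above the board and about 8 mm from its middle; the lip faces the robot-side edge, the marker hangs on the bar and the tomato is centred (no verdict was returned).

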